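# Line up the flasks by size

## Task

Set the four conical flasks out on the wooden board in order of size, one standing upright in the middle of each ring mark: the smallest in the ring next to the raised steel end stop, then each larger one in turn, the largest at the far end. Do not let a flask tip over, and leave the wash bottle, the timer and the beaker where they stand.

Things in the scene. Friction and masses are not known exactly. Their poses are not given: they have to be found in the camera images.
- flask_a_mid (a point): the smallest of four white plastic conical flasks with flat black rubber stoppers; rigid, about 40 g. Base 42 mm across, height 78 mm with the stopper. Straight round neck, 22 mm across, from 40 to 70 mm above the base (grip it from above); cone below it, stopper 20 mm across above. Point: on the axis, half-way up, 39 mm above the base; z points up the neck.
- flask_b_mid (a point): the second smallest of four white plastic conical flasks with flat black rubber stoppers; rigid, about 60 g. Base 51 mm across, height 96 mm with the stopper. Straight round neck, 24 mm across, from 54 to 87 mm above the base (grip it from above); cone below it, stopper 22 mm across above. Point: on the axis, half-way up, 48 mm above the base; z points up the neck.
- flask_c_mid (a point): the second largest of four white plastic conical flasks with flat black rubber stoppers; rigid, about 90 g. Base 64 mm across, height 117 mm with the stopper. Straight round neck, 28 mm across, from 72 to 107 mm above the base (grip it from above); cone below it, stopper 26 mm across above. Point: on the axis, half-way up, 58.5 mm above the base; z points up the neck.
- flask_d_mid (a point): the largest of four white plastic conical flasks with flat black rubber stoppers; rigid, about 150 g. Base 85 mm across, height 153 mm with the stopper. Straight round neck, 36 mm across, from 105 to 142 mm above the base (grip it from above); cone below it, stopper 34 mm across above. Point: on the axis, half-way up, 76.5 mm above the base; z points up the neck.
- ring_1: number 1, counted from the robot's right (-y), of four like ring marks, a flat black circle 90 mm across with a centre dot, in a row 98 to 122 mm apart along a wooden board 110 x 490 mm and 10 mm thick. Fixed, flush. Origin: the circle's centre on the board's top face, 10 mm above the table; y runs along the row, z up.
- ring_2: number 2, counted from the robot's right (-y), of four like ring marks, a flat black circle 90 mm across with a centre dot, in a row 98 to 122 mm apart along a wooden board 110 x 490 mm and 10 mm thick. Fixed, flush. Origin: the circle's centre on the board's top face, 10 mm above the table; y runs along the row, z up.
- ring_3: number 3, counted from the robot's right (-y), of four like ring marks, a flat black circle 90 mm across with a centre dot, in a row 98 to 122 mm apart along a wooden board 110 x 490 mm and 10 mm thick. Fixed, flush. Origin: the circle's centre on the board's top face, 10 mm above the table; y runs along the row, z up.
- ring_4: number 4, counted from the robot's right (-y), of four like ring marks, a flat black circle 90 mm across with a centre dot, in a row 98 to 122 mm apart along a wooden board 110 x 490 mm and 10 mm thick. Fixed, flush. Origin: the circle's centre on the board's top face, 10 mm above the table; y runs along the row, z up.
- stop: raised steel end stop, a block 70 x 20 mm, 34 mm high with its two dark screw heads, fixed across one end of the board, either end, its centre about 65 mm beyond the nearest ring's. The other end has only a flat steel plate 3 mm thick. Origin: centre of its underside, on the board's top face.
- washbottle: bystander, to be left alone: upright grey plastic wash bottle, 60 mm across, 155 mm high with a red cap and bent red spout (to 190 mm). Origin: centre of its underside. The other two bystanders are low: a white timer, 70 x 70 x 22 mm, far to the robot's right of the flasks, and a white beaker, 70 mm across and 70 mm high, beyond the board to the left.
Not all that is in view belongs to the job. What is shaped like the part that bears flask_d_mid but yellow is not meant. Leave any red look-alike of the part that bears flask_b_mid alone.

How it is judged:
By the outcome, as a careful person would: the job done as asked, in the order asked, and still so for the second after the job is handed in, with the robot touching nothing.
It also fails if it takes over 99 s, if anything falls off the work surface, if the arm or the gripper's body presses on something with over 40 N, if the wrist force passes 120 N, or if a joint passes its speed limit or range.

## Robot

A 6-joint arm with a two-finger parallel gripper is mounted at the origin on the work surface. World frame = base frame: x ahead of the robot, y to its left, z up, the work surface at z = 0. Lengths are in m, angles in rad, forces in N, time in s.
With the tool pointing down it reaches from about 0.225 to 0.875 m from the base axis. Payload 3.4 kg.
Tool frame: the origin (TCP) lies midway between the tips of the shut fingers; the grasp point (between the pads) lies behind it (robot.grasp_offset is the z of the grasp point in the tool frame, in m); z points along the fingers, y is the line along which they close (so a half turn about z gives the same grasp; the last joint's range is limited). The gripper opens to 85 mm and grips with 20 to 120 N. Pads are 22 mm wide; open, the fingers measure 114 mm over their backs; the gripper's body (76 mm by 85 mm) begins 54 mm behind the grasp point. The pads swing forward as they close: fully open they stand 13 mm farther back than shut.
Start: joints at [-1.253, 0.276, 1.505, -0, 1.361, -0.121], TCP at [0.244, -0.521, 0.231] pointing down, gripper open.
Joint ranges: [-2.89, 2.89], [-0.75, 2.08], [0.22, 2.7], [-1.18, 4.32], [0.11, 2.71], [-2.7, 2.7]. Speed limits (rad/s): [2.57, 2.57, 3.14, 3.14, 3.14, 3.14].

## Interface

Orientations are given as a 3x3 rotation matrix whose columns are the frame's x, y, z axes.
In Python, from bench import robot gives the robot as it stands.
- The arm moves only by the tool jog_arm, never from a script. Its argument "moves" is a list of rows, each a list of 5 numbers: the gripper command: -1 is shut, 1 is fully open, values between are in proportion, then the shift along the tool's x, y, z in mm, then the turn about the tool's z in degrees. A call has 1 to 8 rows; each row is the pose to reach, as a shift and turn from the pose commanded when the call began, along the tool's axes at that moment; what a row does not reach only later rows make up. A row lasts 1/12 s, in which the tool goes at most 41.7 mm and 7.16 degrees, less where a joint would pass 70% of its speed; a pose out of reach is approached as far as the arm can. A call with a gripper value outside its range is refused whole. The fingers move at their own pace and stop on an object; "newtons" is the grip in N (left out, the last holds). Time passes only in rows, so rows that repeat a pose let the fingers close. It gives the time, the measured TCP pose, the force, the opening and the grip force at its end, in the units of the state.
- robot.state(): the state, without advancing time (a new reading comes with each control period).
- robot.snapshot(name): name is "side" or "top" or "wrist"; returns a dict with "img" (384x512x3 uint8, red, green, blue), "camera_matrix" (3x3 intrinsics, pixels), "rvec" (rotation vector, rad) and "tvec" (3), from world to camera coordinates, as OpenCV has them; the wrist camera has in their place "T_tool_cam" (4x4, takes a point from camera to tool coordinates, whose origin is the TCP and whose axes are the flange's). Camera axes: x right, y down, z forward; pixel columns grow to the right and rows downward; lengths in m; the calibration is good to about 2 mm. A picture is of the moment at which its call begins: read the wrist's pose just before it. There is no depth.
- robot.job_done(): hands the job in; it is judged then, once.
The state is a dict: "time_s": time; "joint_positions": joint angles; "qd": joint speeds; "joint_torque": joint torques, N m; "tcp_pos": TCP position; "eef_rot": TCP orientation; "wrist_force": force on the tool from outside, world axes, zero at the start; "moment": the same for the moment, N m; "gripper_width": finger opening in m; "grasp_force": force on a finger pad.
Only numpy, scipy, OpenCV 4.12 (cv2) and the standard library are available. Lean on these libraries where they do the work, as an engineer would, in place of code of your own. Each camera call takes 0.05 s, during which the arm holds its last target. There are 200 camera calls.

## Working session

There is one attempt and no reset: what is moved stays moved. The work goes in short steps, Python scripts to look and compute and a tool call to move; the robot and the scene stay as the last step left them, time stands still between calls to the robot, and variables do not carry over. Pictures are saved under pics/ and viewed, at most 14 in all, crops included, and the job is handed in when it is done.

Besides the shell and the picture viewer there is one more tool, called after ">>>" in YAML: its name, and indented under it one key for each argument. jog_arm: Moves the arm, as the interface text tells. Its arguments: {"type":"object","properties":{"moves":{"type":"array"},"newtons":{"type":"number"}},"required":["moves"]}

```bash
mkdir -p pics; cat > h.py <<'E'
import numpy as np, cv2
from bench import robot
def shot(n,f):
    s=robot.snapshot(n); cv2.imwrite('pics/'+f,s['img'][:,:,::-1]); np.savez('pics/'+f[:-4],**s); return s
def ray(s,uv):
    """camera centre and unit ray in world (fixed cameras)"""
    R=cv2.Rodrigues(np.array(s['rvec'],float))[0]; t=np.array(s['tvec'],float).reshape(3)
    p=cv2.undistortPoints(np.array([[uv]],float),np.array(s['camera_matrix']),None).reshape(2)
    return -R.T@t, R.T@np.array([*p,1])
def onz(s,uv,z):
    c,d=ray(s,uv); return c+d*(z-c[2])/d[2]
def proj(s,P):
    return cv2.projectPoints(np.array([P],float),np.array(s['rvec'],float),np.array(s['tvec'],float),np.array(s['camera_matrix']),None)[0].reshape(2)
E
python3 - <<'E'
from h import *
for n in('top','side'):
    s=shot(n,n+'0.png'); print(n,ray(s,(256,192)))
print(robot.state()); print(robot.grasp_offset)
E
```

```text
top (array([0.32018654, 0.07174175, 1.01186035]), array([ 0.14160685, -0.00703217, -0.98994394]))
side (array([-0.05770336,  0.93853847,  0.70225516]), array([ 0.43947304, -0.720853  , -0.53594601]))
{'time_s': 0.1, 'joint_positions': array([-1.25302887e+00,  2.76521186e-01,  1.50601093e+00,  7.89986195e-06,
        1.36069883e+00, -1.20957653e-01]), 'qd': array([-0.00060145, -0.00273219, -0.00310245, -0.00076003,  0.00039   ,
        0.00211858]), 'joint_torque': array([ 1.91956649e-03, -4.17699552e+01, -2.46404457e+01, -1.12867292e-04,
        5.80587148e-03, -2.31695282e-05]), 'tcp_pos': array([ 0.24412271, -0.52008243,  0.23053048]), 'eef_rot': array([[ 9.05294708e-01,  4.24783753e-01, -5.04539564e-04],
       [ 4.24784003e-01, -9.05293390e-01,  1.55868605e-03],
       [ 2.05348177e-04, -1.62539057e-03, -9.99998658e-01]]), 'wrist_force': array([-0.25078935, -0.64887792,  0.89033698]), 'moment': array([-0.01869983,  0.01996181,  0.00098468]), 'grasp_force': 0.0, 'gripper_width': 0.08557408028850559}
-0.0187
```

View pics/top0.png

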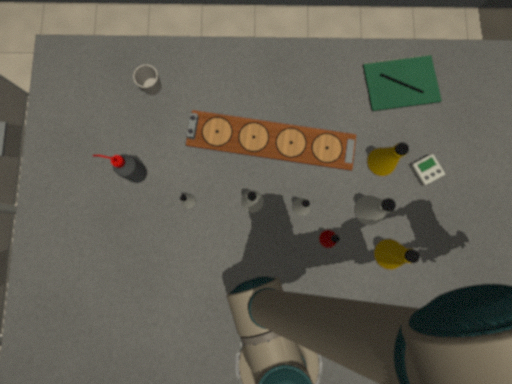

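View pics/side0.png

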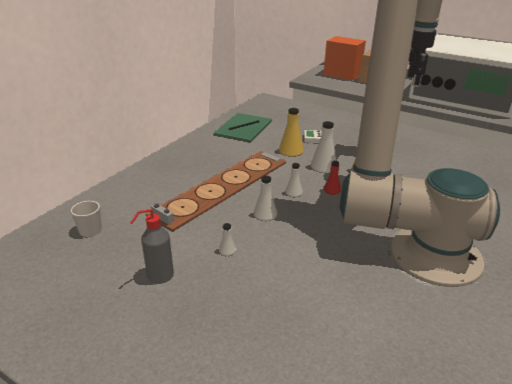

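The top view shows the stop at the board's left end (192,125), which is +y. The rings are at (217,131), (254,137), (291,142) and (327,148). The white flask stoppers are a (183,197), c (252,196), b (305,203) and d (388,205), and the yellow and red look-alikes are nearby. In the side view the stoppers are a (227,227), c (266,180), b (295,166) and d (327,125).

```bash
cat > m.py <<'E'
from h import *
def dark(s,uv,r,thr=60):
    g=s['img'].max(axis=2); u,v=uv; roi=(g[v-r:v+r+1,u-r:u+r+1]<thr).astype('uint8')
    n,l,st,c=cv2.connectedComponentsWithStats(roi)
    if n<2: return None,0
    k=1+min(range(n-1),key=lambda i:np.hypot(*(c[i+1]-r))-0.05*st[i+1,4])
    return c[k]+[u-r,v-r],st[k].tolist()
H=dict(a=.078,b=.096,c=.117,d=.153)
E
python3 - <<'E'
from m import *
T=dict(np.load('pics/top0.npz')); S=dict(np.load('pics/side0.npz'))
tp=dict(a=(183,197),b=(305,203),c=(252,196),d=(388,205)); sp=dict(a=(227,227),b=(295,166),c=(266,180),d=(327,125))
for k in 'abcd':
    out=[]
    for s,p in((T,tp),(S,sp)):
        c,st=dark(s,p[k],10,50); z=H[k]-.003
        out+= [c.round(1),st, onz(s,c,z).round(4)[:2]]
    c1,d1=ray(T,out[0]);c2,d2=ray(S,out[3])
    x=np.linalg.lstsq(np.c_[d1,-d2],c2-c1,rcond=None)[0]
    print(k,*out,'tri',((c1+x[0]*d1+c2+x[1]*d2)/2).round(4),'gap',np.linalg.norm(c1+x[0]*d1-c2-x[1]*d2).round(4))
# rings: light wood discs
hsv=cv2.cvtColor(T['img'],cv2.COLOR_RGB2HSV)
for p in((217,131),(254,137),(291,142),(327,148)):
    print(hsv[p[1]+6,p[0]+6],end=' ')
ref=T['img'][137,223].astype(int)
m=(abs(T['img'].astype(int)-ref).sum(2)<110).astype('uint8'); m=cv2.morphologyEx(m,cv2.MORPH_CLOSE,np.ones((5,5)))
n,l,st,c=cv2.connectedComponentsWithStats(m)
P=[]
for i in range(1,n):
    if 300<st[i,4]<1500: P.append(onz(T,c[i],.01)); print(st[i].tolist(),c[i].round(1),P[-1].round(4))
P=np.array(P); print(np.linalg.norm(np.diff(P,axis=0),axis=1))
E
```

```text
a [183.2 197. ] [8, 7, 5, 6, 22] [0.4388 0.2586] [226.6 226.6] [7, 7, 6, 6, 27] [0.435  0.2606] tri [0.438  0.2584 0.0726] gap 0.0024
b [305.  202.6] [7, 7, 7, 6, 36] [ 0.425  -0.0628] [295.4 165.6] [8, 8, 6, 4, 21] [ 0.4217 -0.0599] tri [ 0.4244 -0.0635  0.0905] gap 0.0019
c [251.5 195.4] [6, 6, 8, 8, 53] [0.4397 0.0769] [265.8 179.2] [6, 6, 8, 7, 41] [0.436  0.0809] tri [0.4394 0.0764 0.1107] gap 0.0016
d [387.9 204.6] [3, 4, 14, 13, 132] [ 0.4156 -0.2572] [327.9 124.7] [7, 7, 9, 6, 46] [ 0.4127 -0.2502] tri [ 0.416  -0.2587  0.146 ] gap 0.0001
[ 17 138 166] [ 16 137 171] [ 16 140 168] [ 17 147 166] [359, 211, 55, 38, 1125] [386.8 228.4] [ 0.3639 -0.3044  0.01  ]
[]
```

```bash
python3 - <<'E'
import cv2
a=cv2.imread('pics/top0.png')[90:270,150:450]; b=cv2.imread('pics/side0.png')[90:290,120:380]
cv2.imwrite('pics/top0c.png',cv2.resize(a,None,fx=2.6,fy=2.6,interpolation=cv2.INTER_CUBIC))
E
```

```text
(no output)
```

View pics/top0c.png

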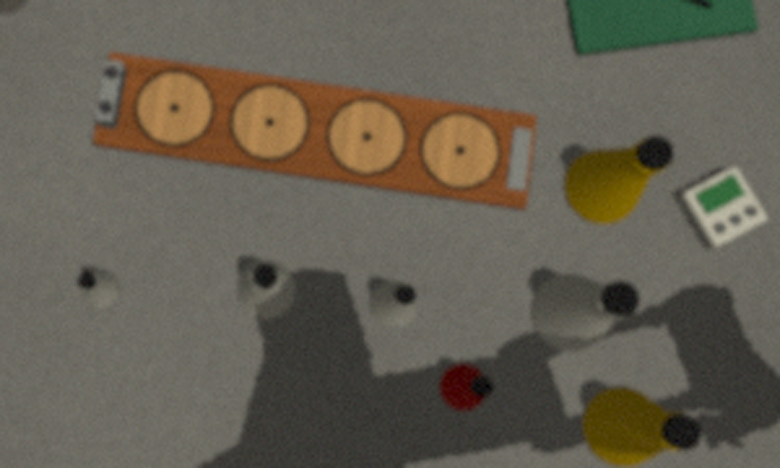

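```bash
python3 - <<'E'
from m import *
T=dict(np.load('pics/top0.npz')); S=dict(np.load('pics/side0.npz'))
hsv=cv2.cvtColor(T['img'],cv2.COLOR_RGB2HSV)
def comps(m,lo,hi,z,name):
    m=cv2.morphologyEx(m,cv2.MORPH_CLOSE,np.ones((3,3)))
    n,l,st,c=cv2.connectedComponentsWithStats(m); P=[]
    for i in range(1,n):
        if lo<st[i,4]<hi and 60<c[i][1]<300: P.append(onz(T,c[i],z)); print(name,st[i].tolist(),c[i].round(1),P[-1].round(4))
    return np.array(P)
P=comps(cv2.inRange(hsv,(10,60,140),(25,165,255)),300,1500,.01,'ring'); 
P=P[np.argsort(P[:,1])]; print(np.linalg.norm(np.diff(P,axis=0),axis=1).round(4))
D=[]
for p in((217,131),(254,137),(291,142),(327,148)):
    c,st=dark(T,p,4,115); print('dot',c,st, onz(T,c,.01).round(4) if c is not None else '')
sp=[]
for p,z in(((402,149),.15),((411,256),.15),((335,239),.093)):
    c,st=dark(T,p,8,50); print('other',onz(T,c,z).round(3))
print('bottle cap',onz(T,(117,161),.155),'stop',onz(T,(192,125),.044))
E
```

```text
ring [203, 118, 28, 27, 551] [216.8 131.2] [0.6422 0.1811 0.01  ]
ring [240, 124, 27, 26, 551] [253.3 136.5] [0.6271 0.074  0.01  ]
ring [277, 129, 28, 27, 561] [290.6 142.2] [ 0.6112 -0.0351  0.01  ]
ring [313, 135, 28, 26, 562] [326.7 147.5] [ 0.5963 -0.14    0.01  ]
[0.106  0.1103 0.1081]
dot [216.71428571 131.        ] [3, 3, 3, 3, 7] [0.6427 0.1812 0.01  ]
dot [253.5 136.5] [3, 3, 2, 2, 4] [0.6272 0.0734 0.01  ]
dot [290.71428571 142.        ] [3, 3, 3, 3, 7] [ 0.6118 -0.0353  0.01  ]
dot [326.5 147.5] [3, 3, 2, 2, 4] [ 0.5964 -0.1394  0.01  ]
other [ 0.558 -0.297  0.15 ]
other [ 0.294 -0.309  0.15 ]
other [ 0.334 -0.139  0.093]
bottle cap [0.51657687 0.40936385 0.155     ] stop [0.64864099 0.24797275 0.044     ]
```

>>> jog_arm:
  moves:
    - [0.2, 200, -245, 0, 25.1]
    - [0.2, 200, -245, 0, 25.1]
    - [0.2, 200, -245, 0, 25.1]
    - [0.2, 200, -245, 0, 25.1]
    - [0.2, 200, -245, 0, 25.1]
    - [0.2, 200, -245, 0, 25.1]
    - [0.2, 200, -245, 0, 25.1]
    - [0.2, 200, -245, 0, 25.1]
  newtons: 30

```text
time_s: 0.77
tcp_pos: [0.3207, -0.2096, 0.2309]
eef_rot: [[1.0, 0.002, -0.0], [0.002, -1.0, 0.003], [-0.0, -0.003, -1.0]]
wrist_force: [0.2, 0.3, 0.1]
gripper_width: 0.051
grasp_force: 0.0
```

>>> jog_arm:
  moves:
    - [0.2, 80, -320, 0, 0]
    - [0.2, 80, -320, 0, 0]
    - [0.2, 80, -320, 0, 0]
    - [0.2, 80, -320, 0, 0]
    - [0.2, 80, -320, 0, 0]
    - [0.2, 80, -320, 0, 0]
    - [0.2, 80, -320, 0, 0]
    - [0.2, 80, -320, 0, 0]

```text
time_s: 1.43
tcp_pos: [0.4007, 0.1088, 0.2312]
eef_rot: [[1.0, 0.002, 0.0], [0.002, -1.0, 0.0], [0.0, -0.0, -1.0]]
wrist_force: [0.3, -0.9, -0.0]
gripper_width: 0.0509
grasp_force: 0.0
```

>>> jog_arm:
  moves:
    - [0.2, 37, -151, 0, 0]
    - [0.2, 37, -151, 0, 0]
    - [0.2, 37, -151, 0, 0]
    - [0.2, 37, -151, 0, 0]
    - [0.2, 37, -151, 0, 0]
    - [0.2, 37, -151, 0, 0]

```text
time_s: 1.93
tcp_pos: [0.4376, 0.2584, 0.2304]
eef_rot: [[1.0, 0.004, -0.002], [0.004, -1.0, -0.001], [-0.002, 0.001, -1.0]]
wrist_force: [-0.7, -0.4, -0.2]
gripper_width: 0.0514
grasp_force: 0.0
```

```bash
cat >> h.py <<'E'
def wray(s,st,uv,z):
    Tc=np.array(s['T_tool_cam']); R=np.array(st['eef_rot']); p=np.array(st['tcp_pos'])
    q=cv2.undistortPoints(np.array([[uv]],float),np.array(s['camera_matrix']),None).reshape(2)
    d=R@Tc[:3,:3]@np.array([*q,1]); c=p+R@Tc[:3,3]; return c+d*(z-c[2])/d[2]
E
python3 - <<'E'
from h import *
st=robot.state(); s=shot('wrist','w1.png'); print(st['tcp_pos'],st['gripper_width'],s['T_tool_cam'].round(3).tolist(),s['camera_matrix'].tolist())
E
```

```text
[0.43756493 0.25844465 0.23040965] 0.051356056437165024 [[-0.001, -0.957, -0.289, 0.074], [1.0, -0.001, -0.001, -0.001], [0.0, -0.289, 0.957, -0.145], [0.0, 0.0, 0.0, 1.0]] [[294.20485698676464, 0.0, 253.41711799611613], [0.0, 294.20485698676464, 194.26518157301803], [0.0, 0.0, 1.0]]
```

View pics/w1.png

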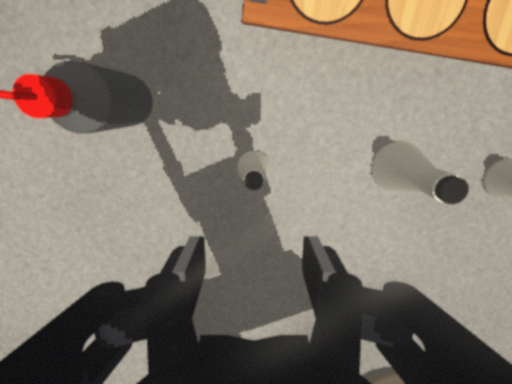

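The wrist view shows flask a's stopper at (254,180) and its base near (252,160), with c's stopper at (451,189). I'll check these against the triangulation.

```bash
python3 - <<'E'
from m import *
st=robot.state(); s=dict(np.load('pics/w1.npz'))
for p,z in(((254,180),.075),((451,189),.114)):
    c,n=dark(s,p,20,45); print(c,n,wray(s,st,c,z).round(4))
E
```

```text
[252.12 182.28] [15, 18, 7, 10, 25] [0.4336 0.2591 0.075 ]
[446.28571429 179.14285714] [14, 9, 4, 3, 7] [0.4469 0.0816 0.114 ]
```

```bash
python3 - <<'E'
from m import *
st=robot.state(); s=dict(np.load('pics/w1.npz'))
print(s['img'][170:192:2,254].max(1), s['img'][180,240:268:2].max(1))
for t in(60,):
  for p,z in(((254,180),.075),((451,189),.114)):
    c,n=dark(s,p,20,t); print(c,n,wray(s,st,c,z).round(4))
E
```

```text
[121  57  44  48  47  44  49  42  45  47  78] [ 91 106 100  60  53  46  45  44  45  46  49  64 106 109]
[253.49781659 180.39737991] [12, 12, 16, 18, 229] [0.4357 0.2576 0.075 ]
[450.92807018 188.72631579] [5, 8, 31, 25, 570] [0.4378 0.0756 0.114 ]
```

>>> jog_arm:
  moves:
    - [0.2, 0, 0, 100, 0]
    - [0.2, 0, 0, 100, 0]
    - [0.2, 0, 0, 140, 0]
    - [0.2, 0, 0, 165, 0]
    - [0.2, 0, 0, 180, 0]
    - [0.2, 0, 0, 191, 0]
    - [0.2, 0, 0, 191, 0]
    - [0.2, 0, 0, 191, 0]

```text
time_s: 2.65
tcp_pos: [0.4375, 0.2558, 0.0402]
eef_rot: [[1.0, -0.001, -0.001], [-0.001, -1.0, -0.001], [-0.001, 0.001, -1.0]]
wrist_force: [0.8, -0.3, 0.8]
gripper_width: 0.0513
grasp_force: 0.0
```

>>> jog_arm:
  moves:
    - [-0.2, 0, 0, 0, 0]
    - [-0.4, 0, 0, 0, 0]
    - [-0.6, 0, 0, 0, 0]
    - [-0.8, 0, 0, 0, 0]
    - [-1, 0, 0, 0, 0]
    - [-1, 0, 0, 0, 0]
    - [-1, 0, 0, 0, 0]
    - [-1, 0, 0, 0, 0]
  newtons: 30

```text
time_s: 3.32
tcp_pos: [0.4389, 0.2574, 0.0415]
eef_rot: [[1.0, 0.001, 0.002], [0.001, -1.0, 0.0], [0.002, -0.0, -1.0]]
wrist_force: [0.0, -1.0, 6.0]
gripper_width: 0.021
grasp_force: 30.8
```

>>> jog_arm:
  moves:
    - [-1, 0, 0, -40, 0]
    - [-1, 0, 0, -80, 0]
    - [-1, 0, 0, -80, 0]
    - [-1, 60, 23, -80, 0]
    - [-1, 100, 38, -80, 0]
    - [-1, 100, 38, -80, 0]
    - [-1, 100, 38, -80, 0]
    - [-1, 100, 38, -80, 0]

```text
time_s: 3.98
tcp_pos: [0.5388, 0.2189, 0.1199]
eef_rot: [[1.0, -0.001, -0.0], [-0.001, -1.0, 0.0], [-0.0, -0.0, -1.0]]
wrist_force: [-0.2, 0.2, -0.4]
gripper_width: 0.0209
grasp_force: 30.2
```

>>> jog_arm:
  moves:
    - [-1, 104, 39, 0, 0]
    - [-1, 104, 39, 0, 0]
    - [-1, 104, 39, 0, 0]
    - [-1, 104, 39, 0, 0]
    - [-1, 104, 39, 0, 0]
    - [-1, 104, 39, 0, 0]
    - [-1, 104, 39, 0, 0]
    - [-1, 104, 39, 0, 0]

```text
time_s: 4.65
tcp_pos: [0.6403, 0.1813, 0.1204]
eef_rot: [[1.0, 0.002, -0.001], [0.002, -1.0, 0.0], [-0.001, -0.0, -1.0]]
wrist_force: [-0.5, 0.4, -0.4]
gripper_width: 0.0213
grasp_force: 30.2
```

```bash
python3 - <<'E'
from h import *
st=robot.state(); print(st['tcp_pos'],st['wrist_force'],st['gripper_width'],np.linalg.norm(st['qd']))
st=robot.state(); s=shot('wrist','w2.png'); print(st['tcp_pos']); shot('side','s2.png')
E
```

```text
[0.64030562 0.18126006 0.1204202 ] [-0.49985279  0.35175629 -0.44439314] 0.021300509298272208 0.009874912243599494
[0.64030562 0.18126006 0.1204202 ]
```

View pics/w2.png

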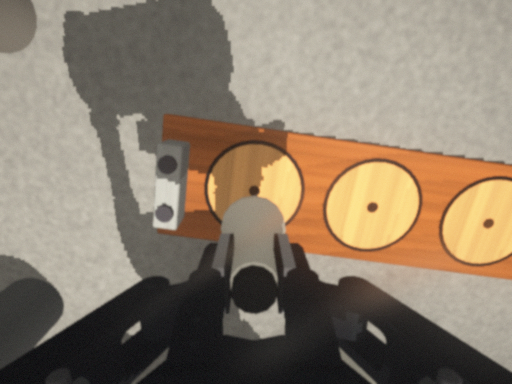

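The wrist view shows flask a held upright with its stopper at (254,288). The ring dots are at (254,191), (372,207) and (488,223).

```bash
python3 - <<'E'
from m import *
st=robot.state(); s=dict(np.load('pics/w2.npz'))
for p in((254,191),(372,207),(488,223)):
    c,n=dark(s,p,6,100); print(c,n[4],wray(s,st,c,.01).round(4))
c,n=dark(s,(254,288),30,50); print(c,n,wray(s,st,(254,288),.157).round(4))
E
```

```text
[253.35483871 190.17741935] 62 [0.6418 0.1819 0.01  ]Traceback (most recent call last):
  File "<stdin>", line 4, in <module>
TypeError: 'int' object is not subscriptable
```

```bash
python3 - <<'E'
from m import *
st=robot.state(); s=dict(np.load('pics/w2.npz'))
for p in((372,207),(488,223),(254,288)): print(wray(s,st,p,.157 if p[1]>250 else .01).round(4))
E
```

```text
[0.6258 0.073  0.01  ]
[ 0.6101 -0.037   0.01  ]
[0.6407 0.1816 0.157 ]
```

>>> jog_arm:
  moves:
    - [-1, 1, 0, 30, 0]
    - [-1, 1, 0, 50, 0]
    - [-1, 1, 0, 60, 0]
    - [-1, 1, 0, 65, 0]
    - [-1, 1, 0, 68, 0]
    - [-1, 1, 0, 69.5, 0]
    - [-1, 1, 0, 69.5, 0]
    - [-1, 1, 0, 69.5, 0]

```text
time_s: 5.42
tcp_pos: [0.6439, 0.1806, 0.0519]
eef_rot: [[1.0, 0.001, 0.002], [0.001, -1.0, 0.0], [0.002, -0.0, -1.0]]
wrist_force: [1.4, -0.4, -0.1]
gripper_width: 0.0212
grasp_force: 30.2
```

>>> jog_arm:
  moves:
    - [-0.5, 0, 0, 0, 0]
    - [-0.3, 0, 0, 0, 0]
    - [-0.1, 0, 0, 0, 0]
    - [0, 0, 0, 0, 0]
    - [0, 0, 0, 0, 0]
    - [0, 0, 0, -20, 0]
    - [0, 0, 0, -50, 0]
    - [0, 0, 0, -80, 0]

```text
time_s: 6.08
tcp_pos: [0.6421, 0.1802, 0.1304]
eef_rot: [[1.0, 0.001, -0.003], [0.001, -1.0, -0.001], [-0.003, 0.001, -1.0]]
wrist_force: [-0.1, -0.6, 0.4]
gripper_width: 0.0428
grasp_force: 0.0
```

>>> jog_arm:
  moves:
    - [0, 0, 0, -35, 0]
    - [0, -100, 112, -50, 0]
    - [0, -150, 168, -50, 0]
    - [0, -150, 168, -50, 0]
    - [0, -150, 168, -50, 0]
    - [0, -150, 168, -50, 0]
    - [0, -150, 168, -50, 0]
    - [0, -150, 168, -50, 0]

```text
time_s: 6.75
tcp_pos: [0.4899, 0.0099, 0.1813]
eef_rot: [[1.0, -0.002, -0.001], [-0.002, -1.0, -0.001], [-0.001, 0.001, -1.0]]
wrist_force: [0.2, 1.2, -0.3]
gripper_width: 0.0427
grasp_force: 0.0
```

>>> jog_arm:
  moves:
    - [0, -67, 76, 0, 0]
    - [0.2, -67, 76, 0, 0]
    - [0.2, -67, 76, 0, 0]
    - [0.2, -67, 76, 0, 0]
    - [0.2, -67, 76, 0, 0]
    - [0.2, -67, 76, 0, 0]

```text
time_s: 7.25
tcp_pos: [0.4276, -0.0632, 0.1811]
eef_rot: [[1.0, 0.001, 0.002], [0.001, -1.0, 0.0], [0.002, -0.0, -1.0]]
wrist_force: [1.3, 0.4, -0.2]
gripper_width: 0.0509
grasp_force: 0.0
```

```bash
python3 - <<'E'
from m import *
st=robot.state(); s=shot('wrist','w3.png'); print(st['tcp_pos'])
Tc=s['T_tool_cam']; P=np.array([.4245,-.0632,.093]); q=np.linalg.inv(Tc)@np.r_[st['eef_rot'].T@(P-st['tcp_pos']),1]
p=s['camera_matrix']@(q[:3]/q[2]); p=p[:2].round().astype(int); c,n=dark(s,tuple(p),25,60); print(p,c,n,wray(s,st,c,.093).round(4))
t=shot('top','t3.png'); side=shot('side','s3.png')
for n_,s,z in(('top',t,.075),('side',side,.075)):
    p=proj(s,(.642,.181,.085)).round().astype(int); c,n=dark(s,tuple(p),8,55); print(n_,p,c,n,onz(s,c,.085) if n else '')
E
```

```text
[ 0.42761401 -0.06324753  0.18105682]
[254 202] [253.81045752 199.69934641] [17, 15, 19, 21, 153] [ 0.4269 -0.0627  0.093 ]
top [214 123] [214. 123.] [6, 6, 5, 5, 21] [0.64103528 0.1809749  0.085     ]
side [180 183] [179.94117647 184.23529412] [6, 8, 5, 4, 17] [0.6384117 0.1850587 0.085    ]
```

View pics/w3.png

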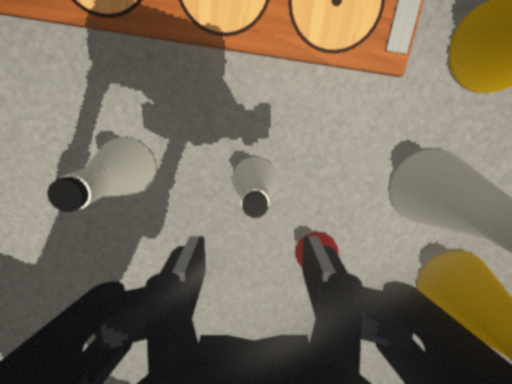

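The wrist view shows b's stopper at (256,203), centred between the fingers. The red look-alike is clear behind, at (320,245), and flask a stands on ring 4. Now I'll grip b.

>>> jog_arm:
  moves:
    - [0.2, 0, 0, 40, 0]
    - [0.2, 0, 0, 75, 0]
    - [0.2, 0, 0, 105, 0]
    - [0.2, 0, 0, 120, 0]
    - [0.2, 0, 0, 128, 0]
    - [0.2, 0, 0, 128, 0]
    - [0.2, 0, 0, 128, 0]
    - [0, 0, 0, 128, 0]

```text
time_s: 8.07
tcp_pos: [0.4276, -0.0639, 0.0538]
eef_rot: [[1.0, 0.001, 0.003], [0.001, -1.0, -0.001], [0.003, 0.001, -1.0]]
wrist_force: [-0.2, -0.2, -0.4]
gripper_width: 0.0428
grasp_force: 0.0
```

>>> jog_arm:
  moves:
    - [-0.2, 0, 0, 0, 0]
    - [-0.4, 0, 0, 0, 0]
    - [-0.6, 0, 0, 0, 0]
    - [-0.8, 0, 0, 0, 0]
    - [-1, 0, 0, 0, 0]
    - [-1, 0, 0, 0, 0]
    - [-1, 0, 0, 0, 0]
    - [-1, 0, 0, 0, 0]

```text
time_s: 8.73
tcp_pos: [0.4271, -0.0641, 0.0538]
eef_rot: [[1.0, 0.001, 0.002], [0.001, -1.0, -0.001], [0.002, 0.001, -1.0]]
wrist_force: [-1.0, -0.3, 6.8]
gripper_width: 0.0232
grasp_force: 29.5
```

>>> jog_arm:
  moves:
    - [-1, 0, 0, -40, 0]
    - [-1, 0, 0, -80, 0]
    - [-1, 0, 0, -80, 0]
    - [-1, 0, 0, -80, 0]

```text
time_s: 9.07
tcp_pos: [0.4278, -0.0643, 0.135]
eef_rot: [[1.0, 0.001, 0.006], [0.001, -1.0, -0.002], [0.006, 0.002, -1.0]]
wrist_force: [1.0, -0.3, -0.5]
gripper_width: 0.0231
grasp_force: 29.9
```

>>> jog_arm:
  moves:
    - [-1, 100, -69, 0, 0]
    - [-1, 150, -103, 0, 0]
    - [-1, 199, -137, 0, 0]
    - [-1, 199, -137, 0, 0]
    - [-1, 199, -137, 0, 0]
    - [-1, 199, -137, 0, 0]
    - [-1, 199, -137, 0, 0]
    - [-1, 199, -137, 0, 0]

```text
time_s: 9.73
tcp_pos: [0.6247, 0.0744, 0.1301]
eef_rot: [[1.0, 0.003, -0.004], [0.003, -1.0, -0.0], [-0.004, 0.0, -1.0]]
wrist_force: [-0.2, -0.7, -1.2]
gripper_width: 0.023
grasp_force: 29.9
```

```bash
cat > held.py <<'E'
import sys
from m import *
# args: name, ztop of held flask, expected ring x y
z,rx,ry=map(float,sys.argv[2:5])
st=robot.state(); s=shot('wrist',sys.argv[1]+'.png'); print(st['tcp_pos'].round(4))
def pj(P):
    q=np.linalg.inv(s['T_tool_cam'])@np.r_[st['eef_rot'].T@(np.array(P)-st['tcp_pos']),1]
    return (s['camera_matrix']@(q[:3]/q[2]))[:2]
p=pj((rx,ry,.01)); g=s['img'].max(2).astype(int); i=p.round().astype(int)
for t in (90,110,130):
    c,n=dark(s,tuple(i),9,t)
    if n: print('ring',p,c,n,wray(s,st,c,.01).round(4))
p=pj((*st['tcp_pos'][:2],z)); i=p.round().astype(int)
c,n=dark(s,tuple(i),35,50); print('stopper',p,c,n,wray(s,st,c,z).round(4))
E
python3 held.py w4 .176 .6265 .0735
```

```text
[0.6247 0.0744 0.1301]
ring [255.24420434 185.93524265] [254.41176471 184.29411765] [5, 6, 8, 3, 17] [0.6281 0.0743 0.01  ]
ring [255.24420434 185.93524265] [254.35483871 184.61290323] [4, 6, 9, 4, 31] [0.6278 0.0743 0.01  ]
ring [255.24420434 185.93524265] [254.51111111 184.46666667] [4, 5, 10, 6, 45] [0.6279 0.0742 0.01  ]
stopper [255.30780763 302.26997984] [255.46330435 298.88104348] [0, 0, 71, 71, 2875] [0.6263 0.0744 0.176 ]
```

View pics/w4.png

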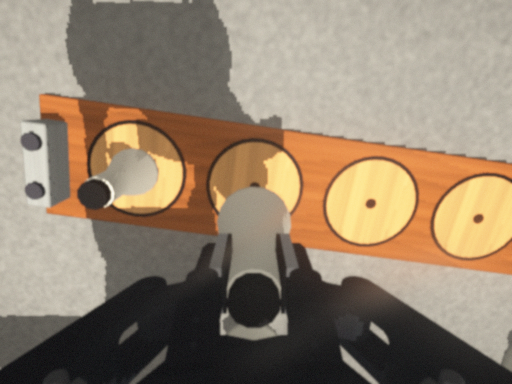

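>>> jog_arm:
  moves:
    - [-1, 1, 0, 30, 0]
    - [-1, 1, 0, 50, 0]
    - [-1, 1, 0, 60, 0]
    - [-1, 1, 0, 65, 0]
    - [-1, 1, 0, 68, 0]
    - [-1, 1, 0, 69.5, 0]
    - [-1, 1, 0, 69.5, 0]
    - [-1, 1, 0, 69.5, 0]

```text
time_s: 10.45
tcp_pos: [0.627, 0.0733, 0.0644]
eef_rot: [[1.0, 0.001, 0.003], [0.001, -1.0, 0.0], [0.003, -0.0, -1.0]]
wrist_force: [-0.2, 0.3, -0.3]
gripper_width: 0.0232
grasp_force: 30.2
```

>>> jog_arm:
  moves:
    - [-0.5, 0, 0, 0, 0]
    - [-0.3, 0, 0, 0, 0]
    - [-0.1, 0, 0, 0, 0]
    - [0, 0, 0, 0, 0]
    - [0, 0, 0, 0, 0]
    - [0, 0, 0, -20, 0]
    - [0, 0, 0, -50, 0]
    - [0, 0, 0, -90, 0]

```text
time_s: 11.12
tcp_pos: [0.6239, 0.0734, 0.1512]
eef_rot: [[1.0, 0.001, -0.007], [0.001, -1.0, -0.0], [-0.007, 0.0, -1.0]]
wrist_force: [0.4, -0.1, -1.0]
gripper_width: 0.043
grasp_force: 0.0
```

>>> jog_arm:
  moves:
    - [0, 0, 0, -35, 0]
    - [0.2, -100, -2, -45, 0]
    - [0.2, -187, -3, -45, 0]
    - [0.2, -187, -3, -45, 0]
    - [0.2, -187, -3, -45, 0]
    - [0.2, -187, -3, -45, 0]
    - [0.2, -187, -3, -45, 0]
    - [0.2, -187, -3, -45, 0]

```text
time_s: 11.78
tcp_pos: [0.4385, 0.0764, 0.199]
eef_rot: [[1.0, 0.001, 0.002], [0.001, -1.0, -0.0], [0.002, 0.0, -1.0]]
wrist_force: [0.7, -0.3, 1.1]
gripper_width: 0.0515
grasp_force: 0.0
```

```bash
cat > pick.py <<'E'
import sys
from m import *
x,y,z=map(float,sys.argv[2:5])
for r in range(2):
    st=robot.state(); s=shot('wrist',sys.argv[1]+'.png')
    q=np.linalg.inv(s['T_tool_cam'])@np.r_[st['eef_rot'].T@(np.array([x,y,z])-st['tcp_pos']),1]
    p=(s['camera_matrix']@(q[:3]/q[2]))[:2].round().astype(int)
    c,n=dark(s,tuple(p),30,60); print(st['tcp_pos'].round(4),p,c,n,wray(s,st,c,z).round(4))
E
python3 pick.py w5 .439 .0765 .114
python3 - <<'E'
from m import *
t=shot('top','t5.png')
p=proj(t,(.627,.0735,.103)).round().astype(int); c,n=dark(t,tuple(p),8,55); print(c,n,onz(t,c,.103))
E
```

```text
[0.4385 0.0764 0.199 ] [254 199] [252.40748899 198.44052863] [16, 17, 28, 28, 454] [0.4399 0.078  0.114 ]
[0.4399 0.0763 0.1989] [254 201] [251.93453725 199.86004515] [16, 17, 27, 28, 443] [0.4401 0.0783 0.114 ]Traceback (most recent call last):
  File "<stdin>", line 3, in <module>
  File "h.py", line 11, in onz
    c,d=ray(s,uv); return c+d*(z-c[2])/d[2]
        ~~~^^^^^^
  File "h.py", line 8, in ray
    p=cv2.undistortPoints(np.array([[uv]],float),np.array(s['camera_matrix']),None).reshape(2)
      ~~~~~~~~~~~~~~~~~~~^^^^^^^^^^^^^^^^^^^^^^^^^^^^^^^^^^^^^^^^^^^^^^^^^^^^^^^^^^
cv2.error: OpenCV(4.12.0) /io/opencv/modules/calib3d/src/undistort.dispatch.cpp:538: error: (-215:Assertion failed) npoints >= 0 && src.isContinuous() && (depth == CV_32F || depth == CV_64F) in function 'undistortPoints'
```

>>> jog_arm:
  moves:
    - [0.2, 0, -1, 40, 0]
    - [0.2, 0, -1, 75, 0]
    - [0.2, 0, -1, 105, 0]
    - [0.2, 0, -1, 120, 0]
    - [0.2, 0, -1, 127, 0]
    - [0.2, 0, -1, 127, 0]
    - [0.2, 0, -1, 127, 0]
    - [0, 0, -1, 127, 0]

```text
time_s: 12.6
tcp_pos: [0.4408, 0.0773, 0.0723]
eef_rot: [[1.0, 0.001, 0.003], [0.001, -1.0, -0.0], [0.003, 0.0, -1.0]]
wrist_force: [-0.2, 0.8, -0.3]
gripper_width: 0.0432
grasp_force: 0.0
```

>>> jog_arm:
  moves:
    - [-0.2, 0, 0, 0, 0]
    - [-0.3, 0, 0, 0, 0]
    - [-0.4, 0, 0, 0, 0]
    - [-0.8, 0, 0, 0, 0]
    - [-1, 0, 0, 0, 0]
    - [-1, 0, 0, 0, 0]
    - [-1, 0, 0, 0, 0]
    - [-1, 0, 0, 0, 0]

```text
time_s: 13.27
tcp_pos: [0.4401, 0.0772, 0.0723]
eef_rot: [[1.0, 0.001, 0.003], [0.001, -1.0, -0.0], [0.003, 0.0, -1.0]]
wrist_force: [0.1, -1.2, 6.2]
gripper_width: 0.0274
grasp_force: 30.2
```

>>> jog_arm:
  moves:
    - [-1, 0, 0, -40, 0]
    - [-1, 0, 0, -80, 0]
    - [-1, 0, 0, -80, 0]
    - [-1, 0, 0, -80, 0]

```text
time_s: 13.6
tcp_pos: [0.4406, 0.0774, 0.1532]
eef_rot: [[1.0, 0.001, 0.005], [0.001, -1.0, 0.0], [0.005, -0.0, -1.0]]
wrist_force: [0.0, 0.4, -0.6]
gripper_width: 0.0274
grasp_force: 30.2
```

```bash
python3 - <<'E'
from h import *
shot('side','s6.png')
E
```

```text
(no output)
```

View pics/s6.png

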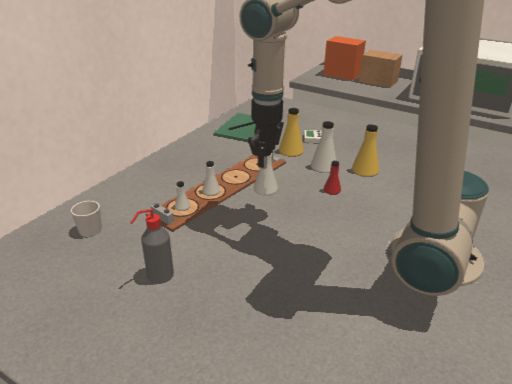

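The side view shows a and b standing on their rings, with stoppers at (181,184) and (210,164). Flask c is held in the gripper at (266,172). Next is ring 2.

>>> jog_arm:
  moves:
    - [-1, 80, 53, 0, 0]
    - [-1, 120, 79, 0, 0]
    - [-1, 170, 112, 0, 0]
    - [-1, 170, 112, 0, 0]
    - [-1, 170, 112, 0, 0]
    - [-1, 170, 112, 0, 0]
    - [-1, 170, 112, 0, 0]
    - [-1, 170, 112, 0, 0]

```text
time_s: 14.32
tcp_pos: [0.607, -0.0342, 0.1488]
eef_rot: [[1.0, 0.0, -0.006], [0.0, -1.0, 0.001], [-0.006, -0.001, -1.0]]
wrist_force: [0.6, 0.4, -1.2]
gripper_width: 0.0276
grasp_force: 30.1
```

```bash
python3 held.py w7 .197 .611 -.0355
```

```text
[ 0.607  -0.0342  0.1488]
stopper [255.15959413 306.30842745] [254.42022539 299.97449585] [0, 0, 71, 61, 3372] [ 0.6099 -0.0339  0.197 ]
```

View pics/w7.png

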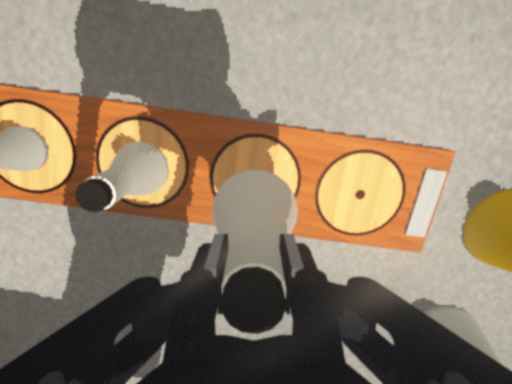

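The wrist view shows c over ring 2 (circle edges near 211 and 300, top at 135), with the neck at column 255. Ring 1's dot is at (360,195).

>>> jog_arm:
  moves:
    - [-1, 0, 0, 30, 0]
    - [-1, 0, 0, 50, 0]
    - [-1, 0, 0, 60, 0]
    - [-1, 0, 0, 60, 0]
    - [-1, 0, 0, 60, 0]

```text
time_s: 14.78
tcp_pos: [0.6083, -0.0339, 0.0913]
eef_rot: [[1.0, 0.001, -0.001], [0.001, -1.0, 0.0], [-0.001, -0.0, -1.0]]
wrist_force: [0.5, -0.6, -0.1]
gripper_width: 0.0274
grasp_force: 30.2
```

```bash
python3 - <<'E'
from m import *
for i in range(4):
    st=robot.state(); s=shot('wrist','w8.png'); print(st['tcp_pos'].round(4),st['eef_rot'][0,2].round(4), wray(s,st,(254,300),.137).round(4))
s=dict(np.load('pics/w7.npz')); 
E
```

```text
[ 0.6083 -0.0339  0.0913] -0.001 [ 0.6091 -0.0334  0.137 ]
[ 0.6093 -0.0342  0.0922] 0.0012 [ 0.6093 -0.0337  0.137 ]
[ 0.6099 -0.0344  0.0927] 0.0025 [ 0.6094 -0.0339  0.137 ]
[ 0.6101 -0.0346  0.0929] 0.0029 [ 0.6095 -0.034   0.137 ]
```

>>> jog_arm:
  moves:
    - [-1, 1, 1, 4, 0]
    - [-1, 1, 1, 7, 0]
    - [-1, 1, 1, 9.5, 0]
    - [-1, 1, 1, 9.5, 0]
    - [-1, 1, 1, 9.5, 0]
    - [-1, 1, 1, 9.5, 0]

```text
time_s: 15.48
tcp_pos: [0.6104, -0.0361, 0.0822]
eef_rot: [[1.0, 0.001, 0.001], [0.001, -1.0, -0.001], [0.001, 0.001, -1.0]]
wrist_force: [-0.3, -1.9, 2.5]
gripper_width: 0.0271
grasp_force: 30.4
```

>>> jog_arm:
  moves:
    - [-0.4, 0, 0, 0, 0]
    - [-0.2, 0, 0, 0, 0]
    - [0, 0, 0, 0, 0]
    - [0, 0, 0, 0, 0]
    - [0, 0, 0, 0, 0]
    - [0, 0, 0, -20, 0]
    - [0, 0, 0, -50, 0]
    - [0, 0, 0, -90, 0]

```text
time_s: 16.15
tcp_pos: [0.6079, -0.035, 0.1696]
eef_rot: [[1.0, 0.001, -0.007], [0.001, -1.0, 0.001], [-0.007, -0.001, -1.0]]
wrist_force: [1.0, -0.1, -0.6]
gripper_width: 0.0428
grasp_force: 0.0
```

>>> jog_arm:
  moves:
    - [0, 0, 0, -40, 0]
    - [0.4, -60, 69, -64, 0]
    - [0.4, -110, 126, -64, 0]
    - [0.4, -150, 171, -64, 0]
    - [0.4, -150, 171, -64, 0]
    - [0.4, -150, 171, -64, 0]
    - [0.4, -150, 171, -64, 0]
    - [0.4, -150, 171, -64, 0]

```text
time_s: 16.82
tcp_pos: [0.4575, -0.2095, 0.2362]
eef_rot: [[1.0, -0.004, -0.001], [-0.004, -1.0, -0.002], [-0.001, 0.002, -1.0]]
wrist_force: [-0.0, 0.2, 0.0]
gripper_width: 0.0595
grasp_force: 0.0
```

>>> jog_arm:
  moves:
    - [0.4, -45, 52, 0, 0]
    - [0.4, -45, 52, 0, 0]
    - [0.4, -45, 52, 0, 0]
    - [0.4, -45, 52, 0, 0]
    - [0.4, -45, 52, 0, 0]
    - [0.4, -45, 52, 0, 0]

```text
time_s: 17.32
tcp_pos: [0.4161, -0.2578, 0.2357]
eef_rot: [[1.0, 0.002, 0.001], [0.002, -1.0, 0.001], [0.001, -0.001, -1.0]]
wrist_force: [0.2, -1.0, -0.2]
gripper_width: 0.0599
grasp_force: 0.0
```

```bash
python3 pick.py w9 .416 -.2585 .150
```

```text
[ 0.4161 -0.2578  0.2357] [255 200] [253.3962963  198.94537037] [10, 11, 38, 38, 1080] [ 0.4167 -0.2569  0.15  ]
[ 0.4161 -0.2578  0.2357] [255 200] [253.35852535 198.94285714] [10, 11, 38, 38, 1085] [ 0.4167 -0.2569  0.15  ]
```

View pics/w9.png

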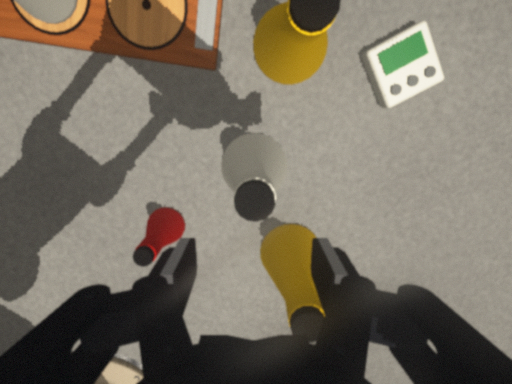

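The wrist view shows d's stopper centred at (255,199). The yellow flask behind it is at (308,320) and the one ahead is at (313,8), both clear of the fingers.

>>> jog_arm:
  moves:
    - [0.4, 0, 0, 40, 0]
    - [0.4, 0, 0, 75, 0]
    - [0.4, 0, 0, 105, 0]
    - [0.4, 0, 0, 122, 0]
    - [0.4, 0, 0, 130, 0]
    - [0.4, 0, 0, 130, 0]
    - [0.4, 0, 0, 130, 0]
    - [0.2, 0, 0, 130, 0]

```text
time_s: 18.08
tcp_pos: [0.4165, -0.2594, 0.1072]
eef_rot: [[1.0, 0.001, 0.002], [0.001, -1.0, -0.002], [0.002, 0.002, -1.0]]
wrist_force: [0.9, -0.2, -0.6]
gripper_width: 0.0512
grasp_force: 0.0
```

>>> jog_arm:
  moves:
    - [0, 0, 0, 0, 0]
    - [-0.1, 0, 0, 0, 0]
    - [-0.2, 0, 0, 0, 0]
    - [-0.6, 0, 0, 0, 0]
    - [-1, 0, 0, 0, 0]
    - [-1, 0, 0, 0, 0]
    - [-1, 0, 0, 0, 0]
    - [-1, 0, 0, 0, 0]
  newtons: 40

```text
time_s: 18.75
tcp_pos: [0.416, -0.259, 0.107]
eef_rot: [[1.0, 0.0, 0.002], [0.0, -1.0, -0.001], [0.002, 0.001, -1.0]]
wrist_force: [-0.0, 1.8, 6.4]
gripper_width: 0.0349
grasp_force: 39.4
```

>>> jog_arm:
  moves:
    - [-1, 0, 0, -40, 0]
    - [-1, 0, 0, -60, 0]
    - [-1, 0, 0, -60, 0]
    - [-1, 0, 0, -60, 0]

```text
time_s: 19.08
tcp_pos: [0.4157, -0.2592, 0.1666]
eef_rot: [[1.0, 0.001, 0.002], [0.001, -1.0, -0.002], [0.002, 0.002, -1.0]]
wrist_force: [-0.0, -0.4, -3.0]
gripper_width: 0.0351
grasp_force: 41.4
```

>>> jog_arm:
  moves:
    - [-1, 10, -40, 0, 0]
    - [-1, 25, -75, 0, 0]
    - [-1, 50, -105, 0, 0]
    - [-1, 85, -119, 0, 0]
    - [-1, 120, -119, 0, 0]
    - [-1, 150, -119, 0, 0]
    - [-1, 170, -119, 0, 0]
    - [-1, 180, -119, 0, 0]

```text
time_s: 19.75
tcp_pos: [0.5969, -0.139, 0.1632]
eef_rot: [[1.0, 0.002, -0.002], [0.002, -1.0, 0.001], [-0.002, -0.001, -1.0]]
wrist_force: [-0.1, -0.2, -2.5]
gripper_width: 0.0351
grasp_force: 41.7
```

>>> jog_arm:
  moves:
    - [-1, 0, 0, 0, 0]
    - [-1, 0, 0, 20, 0]
    - [-1, 0, 0, 35, 0]
    - [-1, 0, 0, 40, 0]
    - [-1, 0, 0, 40, 0]
    - [-1, 0, 0, 40, 0]

```text
time_s: 20.25
tcp_pos: [0.594, -0.1397, 0.1257]
eef_rot: [[1.0, 0.0, -0.001], [0.0, -1.0, 0.0], [-0.001, -0.0, -1.0]]
wrist_force: [-0.4, -0.6, -1.2]
gripper_width: 0.0352
grasp_force: 41.6
```

```bash
python3 - <<'E'
from m import *
for i in range(4):
    st=robot.state(); s=shot('wrist','w10.png')
c,n=dark(s,(254,300),40,50); print(st['tcp_pos'].round(4),c,n, wray(s,st,(254,300),.170).round(4))
E
```

```text
[ 0.5955 -0.14    0.127 ] [254.02285208 301.05225864] [0, 0, 81, 81, 5645] [ 0.5942 -0.1394  0.17  ]
```

View pics/w10.png

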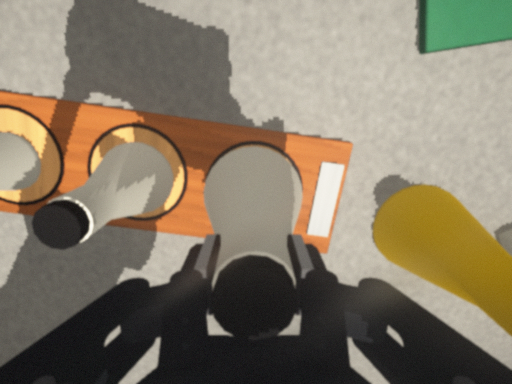

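The wrist view shows d filling ring 1 evenly, with the ring's edge visible around (253,142) and the neck at column 254. I'll lower and release.

>>> jog_arm:
  moves:
    - [-1, 0.5, 0, 4, 0]
    - [-1, 0.5, 0, 7, 0]
    - [-1, 0.5, 0, 9.5, 0]
    - [-1, 0.5, 0, 9.5, 0]
    - [-1, 0.5, 0, 9.5, 0]
    - [-1, 0.5, 0, 9.5, 0]

```text
time_s: 20.95
tcp_pos: [0.5959, -0.1395, 0.1171]
eef_rot: [[1.0, 0.001, 0.001], [0.001, -1.0, -0.0], [0.001, 0.0, -1.0]]
wrist_force: [-1.3, 0.8, 6.0]
gripper_width: 0.035
grasp_force: 42.1
```

>>> jog_arm:
  moves:
    - [-0.3, 0, 0, 0, 0]
    - [-0.1, 0, 0, 0, 0]
    - [0.1, 0, 0, 0, 0]
    - [0.2, 0, 0, 0, 0]
    - [0.2, 0, 0, 0, 0]
    - [0.2, 0, 0, -20, 0]
    - [0.2, 0, 0, -50, 0]
    - [0.2, 0, 0, -90, 0]

```text
time_s: 21.62
tcp_pos: [0.5938, -0.139, 0.204]
eef_rot: [[1.0, 0.001, -0.007], [0.001, -1.0, 0.002], [-0.007, -0.002, -1.0]]
wrist_force: [0.8, 0.4, 0.4]
gripper_width: 0.0513
grasp_force: 0.0
```

>>> jog_arm:
  moves:
    - [0.2, 0, 0, -40, 0]
    - [0.2, -40, 0, -40, 0]
    - [0.2, -80, 0, -40, 0]
    - [0.2, -120, 0, -40, 0]
    - [0.2, -160, 0, -40, 0]
    - [0.2, -190, 0, -40, 0]
    - [0.2, -190, 0, -40, 0]
    - [0.2, -190, 0, -40, 0]

```text
time_s: 22.28
tcp_pos: [0.4047, -0.1397, 0.2467]
eef_rot: [[1.0, -0.001, 0.001], [-0.001, -1.0, -0.001], [0.001, 0.001, -1.0]]
wrist_force: [1.2, 0.1, 0.3]
gripper_width: 0.0512
grasp_force: 0.0
```

```bash
python3 - <<'E'
from m import *
t=shot('top','t11.png'); s=shot('side','s11.png')
R=dict(a=(.642,.181),b=(.627,.0735),c=(.611,-.0355),d=(.5963,-.1397))
for k in 'abcd':
    P=(*R[k],.007+H[k]); q=[]
    for v in(t,s):
        c,n=dark(v,tuple(proj(v,P).round().astype(int)),10,55); q.append(c)
        if n: print(k,n[4],onz(v,c,P[2]).round(4)[:2]-R[k])
cv2.imwrite('pics/v11.png',np.vstack([t['img'][60:260,80:460],s['img'][70:320,60:440]])[:,:,::-1])
E
```

```text
a 21 [-0.001  0.   ]
a 19 [-0.0029  0.003 ]
b 27 [-0.0042  0.0002]
b 23 [-0.0065  0.0033]
c 52 [-2.4e-03  1.0e-04]
c 30 [-0.0063  0.005 ]
d 119 [-0.0001  0.0023]
d 57 [-0.0023  0.0107]
```

View pics/v11.png

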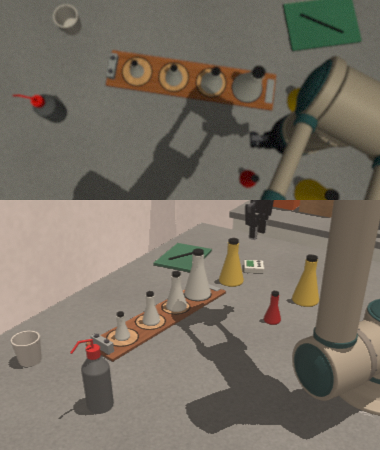

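The final views show all four flasks upright on their rings in order of size, smallest at the stop. By stopper positions each is within about 4 mm of its ring's centre, and the bystanders haven't moved. I'll hand it in.

```bash
python3 -c "
from bench import robot
print(robot.job_done())"
```

```text
the job is handed in; nothing more can be done
None
```

The four flasks stand upright on the board in order of size, smallest next to the steel stop, each within about 4 mm of its ring's centre by the last camera check; the wash bottle, timer and beaker were left alone, and the job was handed in at about 22 s.

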